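# Load a keyed slide carrier into the scanning stage

## Robot

A 7-joint arm with a two-finger parallel gripper is mounted at the origin on the work surface. World frame = base frame: x ahead of the robot, y to its left, z up, the work surface at z = 0. Lengths are in mm, angles in rad, forces in N, time in s.
With the tool pointing down it reaches from about 425 to 875 mm from the base axis. Payload 8.4 kg.
Tool frame: the origin (TCP) lies at the very end of the fingers, on their centre line; the grasp point (between the pads) lies 19 mm behind it; z points along the fingers, y is the line along which they close (so a half turn about z gives the same grasp; the last joint's range is limited). The gripper opens to 87 mm and grips with 3 to 60 N. Pads are 19 mm wide; open, the fingers measure 117 mm over their backs; the gripper's body (75 mm by 190 mm) begins 51 mm behind the grasp point.
Start: joints at [-1.219, 0.333, 0.04, 1.465, -0.013, 1.343, -0.059], TCP at [283.193, 585.035, 222.546] pointing down, gripper open.
Joint ranges: [-2.58, 2.58], [-0.38, 2.09], [-1.3, 1.39], [0.25, 2.4], [-1.5, 4.64], [0.08, 2.09], [-2.65, 2.65]. Speed limits (rad/s): [2.22, 2.22, 2.79, 2.79, 3.14, 3.14, 3.14].

## Interface

Orientations are given as [roll, pitch, yaw] about the fixed x, y, z axes, in that order (R = Rz(yaw) Ry(pitch) Rx(roll)).
In Python, from rig import * gives the robot as it stands. The module is installed in compiled form; this text tells all that it offers.
- The arm moves only by the tool drive_tool, never from a script. Its argument "targets" is a list that holds one entry, the list of rows, each a list of 7 numbers: the shift along the world's x, y, z in mm, then the turn, a rotation vector about the world's x, y, z in degrees, then the closure, from -1 (fully open) to 1 (shut). In form: [[[dx, dy, dz, wx, wy, wz, gripper], ...]]. A call has 1 to 5 rows; each row shifts and turns the commanded pose from where the row before left it; what a row does not reach is not made up. A row lasts 1/10 s, in which the tool goes at most 50 mm and 8.59 degrees, less where a joint would pass 70% of its speed; a pose out of reach is approached as far as the arm can. A call with a gripper value outside its range is refused whole. The fingers move at their own pace and stop on an object; "newtons" is the grip in N (left out, the last holds). Time passes only in rows, so rows that do not move let the fingers close. It gives the time, the measured TCP pose, the force, the opening and the grip force at its end, in the units of the state.
- get_state(): the state, without advancing time (a new reading comes with each control period).
- get_image(name): name is "side" or "top"; returns the picture (480x640x3 uint8, red, green, blue); there is no depth.
- calibration(name): a dict with "intrinsics" (3x3 intrinsics, pixels), "cam_to_world" (4x4, takes a point from camera to world coordinates). Camera axes: x right, y up, looking along -z (the intrinsics and any distortion apply to the point x, -y, -z); pixel columns grow to the right and rows downward; lengths in mm; the calibration is good to about 2 mm. A picture is of the moment at which its call begins. calibration takes no time and is no camera call.
- job_done(): hands the job in; it is judged then, once.
The state is a dict: "time_s": time; "q": joint angles; "dq": joint speeds; "tau": joint torques, N m; "tool_pos": TCP position; "orientation": TCP orientation; "ft_force": force on the tool from outside, world axes, zero at the start; "ft_torque": the same for the moment, N m; "finger_gap": finger opening in mm; "grasp_force": force on a finger pad.
Only numpy, scipy, OpenCV 4.12 (cv2) and the standard library are available. Lean on these libraries where they do the work, as an engineer would, in place of code of your own. Each camera call takes 0.05 s, during which the arm holds its last target. There are 200 camera calls.

## Task

Take the orange slide carrier out of the white rack, where it stands on edge, lay it flat on the grey mat with its black grip up, and let go of it. Then take it again by the grip and lower it into the pocket of the scanning stage, cut-out corner at the red key, letting go only once it lies flat and fully home. Leave the blue carrier and the other things on the desk where they are.

Things in the scene. Friction and masses are not known exactly. Their poses are not given: they have to be found in the camera images.
- carrier: orange plate 150 (x) x 76 (y) x 10 mm (z 0 to 10), 0.2 kg; origin: centre of its plain underside. Black grip bar on its +z face at x = y = 0: 44 mm along x, 14 along y, from z = 10 to 36 mm. The +x, +y corner is cut out, 20 mm square. At the start it stands in the rack on its -y edge, +y up, grip sideways; its upper edge is free to be pinched in the middle across the 10 mm
- spare: blue carrier of the same shape, standing in the other slot of the rack; stays there
- rack: white rack, base 190 x 140 x 8 mm, fixed, origin: centre of its underside. Two slots along its x axis, at y = -40 and +40 mm, 13.6 mm wide, walls up to 32 mm above the desk. Carriers stand in them on the base, grips towards rack +y, upper edges 84 mm above the desk
- mat: dark grey mat, 200 x 200 mm, 2 mm thick, fixed; origin at the centre of its underside
- stage: grey and aluminium scanning stage 210 (x) x 132 x 55 mm high, fixed, black motor block at its -x end; origin: centre of its underside. Pocket in its top 155 x 81 mm, 10 mm deep: 2.5 mm clear all round the carrier, upper 7 mm a steep lead-in, 3.5 mm wide. A red key block 20 mm square fills the pocket's +x, +y corner, for the carrier's cut-out
- seat (a point): centre of the pocket's floor, 45 mm above the desk; axes as the stage's. A carrier that is home has its origin here, x along x and z up
- bottle: white plastic bottle, 60 mm across, 160 mm high, origin under its base
- mouse: black computer mouse, 100 x 60 x 30 mm, origin under its base
- slide_box: green slide box, 100 x 85 x 32 mm, origin under its base
- oil_jar: small amber jar, 48 mm across, 65 mm high, origin under its base
- dish: shallow steel dish, 90 mm across, 18 mm high, origin under its base
- brush: lens brush lying on the desk, 130 mm long along its x, origin in the middle, underside
Things that resemble listed ones, but are neither listed nor needed, are in the scene too. Of the things that look like the carrier, the middle-sized one is meant.

How it is judged (in metres and radians):
On the way, in this order (a step that is already met when the one before it is completed fails the run):
1. the orange carrier lies flat on the mat, grip up, at rest and let go of (horizontal distance between carrier and mat below 0.1 m and z of carrier in the frame of mat below 0.006 m and angle between carrier's own z axis and vertical below 0.05 rad and linear speed of carrier below 0.02 m/s and contact force between the fingers and carrier below 0.2 N), for 0.2 s.
2. the carrier, still held in the fingers, is down in the pocket (horizontal distance between carrier and seat below 0.006 m and z of carrier in the frame of seat below 0.006 m and contact force between the fingers and carrier above 1 N), for 0.05 s.
At the end, for the whole second after the job is handed in: The orange carrier rests in the stage's pocket, released: origin within 4.5 mm sideways and 1.5 mm in height of the seat, level within 0.015 rad, square to the pocket within 0.05 rad, grip up and cut-out corner at the red key (horizontal distance between carrier and seat below 0.0045 m and z of carrier in the frame of seat between -0.0015 and 0.0015 m and angle between carrier's own z axis and vertical below 0.015 rad and angle between the x axis of carrier and the x axis of seat, either way round below 0.05 rad and linear speed of carrier below 0.01 m/s and contact force between the fingers and carrier below 0.2 N); the robot touches nothing.
It fails at once if the blue carrier or another loose thing on the desk is shifted by more than 30 mm (distance of any of spare, bottle, mouse, slide_box, oil_jar, dish, brush from where it was at the start of the episode above 0.03 m).
It also fails if it takes over 64 s, if anything falls off the work surface, if the arm or the gripper's body presses on something with over 40 N, if the wrist force passes 120 N, or if a joint passes its speed limit or range.

## Working session

There is one attempt and no reset: what is moved stays moved. The work goes in short steps, Python scripts to look and compute and a tool call to move; the robot and the scene stay as the last step left them, time stands still between calls to the robot, and variables do not carry over. Pictures are saved under pics/ and viewed, at most 10 in all, crops included, and the job is handed in when it is done.

Besides the shell and the picture viewer there is one more tool, called after "Request:" as name(argument=value, ...), one argument or row to a line, values as JSON. drive_tool: Moves the arm, as the interface text tells. Its arguments: {"type":"object","properties":{"targets":{"type":"array"},"newtons":{"type":"number"}},"required":["targets"]}

```bash
mkdir -p pics
python3 - <<'E'
from rig import *
import cv2
for n in ("side","top"):
    cv2.imwrite(f"pics/{n}0.png",get_image(n)[:,:,::-1]); c=calibration(n); print(n,c)
s=get_state(); print(s)
E
```

```text
side {'intrinsics': array([[455.28728539,   0.        , 315.96581391],
       [  0.        , 455.28728539, 238.07416303],
       [  0.        ,   0.        ,   1.        ]]), 'cam_to_world': array([[-8.38603910e-01,  3.09476243e-01, -4.48294475e-01,
        -1.21538198e+02],
       [-5.44669229e-01, -4.89780774e-01,  6.80771786e-01,
         1.08808155e+03],
       [-8.88331995e-03,  8.15070088e-01,  5.79294259e-01,
         8.97831149e+02],
       [ 0.00000000e+00,  0.00000000e+00,  0.00000000e+00,
         1.00000000e+00]])}
top {'intrinsics': array([[510.3883811 ,   0.        , 324.03355323],
       [  0.        , 510.3883811 , 236.37343897],
       [  0.        ,   0.        ,   1.        ]]), 'cam_to_world': array([[-4.46178624e-02,  9.74315402e-01, -2.20723228e-01,
         2.53231884e+02],
       [-9.98989998e-01, -4.23395072e-02,  1.50449244e-02,
         1.16244166e+02],
       [ 5.31318889e-03,  2.21171569e-01,  9.75220440e-01,
         1.32447525e+03],
       [ 0.00000000e+00,  0.00000000e+00,  0.00000000e+00,
         1.00000000e+00]])}
{'time_s': 0.1, 'q': array([-1.21920365,  0.33383939,  0.03989066,  1.46618075, -0.01337695,
        1.34332924, -0.05853012]), 'dq': array([ 0.00144195, -0.00054239,  0.00195546, -0.00060566,  0.00087243,
       -0.00042065,  0.00208551]), 'tau': array([ 5.03987030e-03, -6.57811260e+01,  1.34064574e+00, -4.04698813e+01,
       -5.95365954e-02,  4.10290668e-02,  5.80967117e-05]), 'tool_pos': array([283.04316398, 584.65512542, 221.7500528 ]), 'orientation': array([-3.14010704e+00,  1.27279671e-04,  2.69074319e+00]), 'ft_force': array([-0.35867613, -0.69496829,  0.25093556]), 'ft_torque': array([ 0.0099945 , -0.02626082,  0.00474966]), 'grasp_force': 0.0, 'finger_gap': 86.89120749443813}
```

View pics/top0.png

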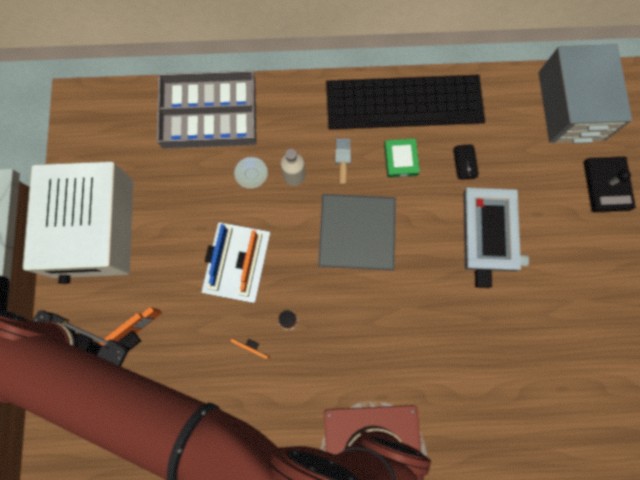

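View pics/side0.png

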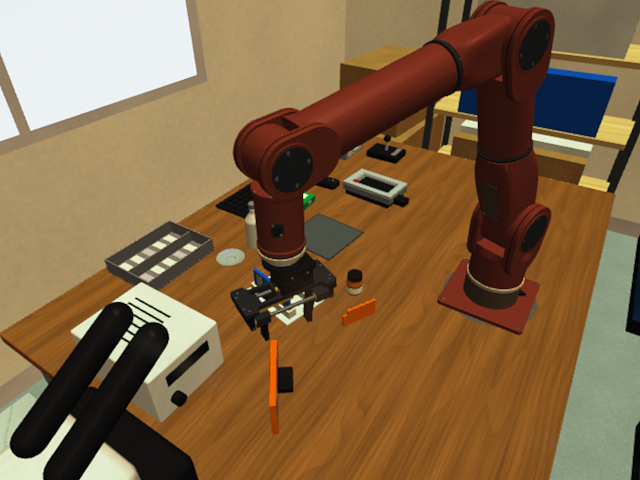

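The top view shows the rack at (236,262), with blue at its left and the orange carrier at its right near (250,260). The mat is at (358,232). The stage is at (493,230) with its red key at (480,202) and the motor block below. The larger orange decoy is at (130,325) and the smaller one at (250,348). In the side view the gripper hides the rack.

```bash
cat > h.py <<'E'
import numpy as np, cv2
from rig import *
def ray(n,u,v):
    c=calibration(n);K=c["intrinsics"];T=c["cam_to_world"]
    d=np.linalg.inv(K)@[u,v,1]; d=T[:3,:3]@[d[0],-d[1],-d[2]]
    return T[:3,3],d/np.linalg.norm(d)
def at(n,u,v,z):
    o,d=ray(n,u,v); return o+d*(z-o[2])/d[2]
def tri(a,b):   # pixel in top, in side -> point, miss distance
    (o,d),(p,e)=ray("top",*a),ray("side",*b)
    s=np.linalg.lstsq(np.c_[d,-e],p-o,rcond=None)[0]
    P,Q=o+s[0]*d,p+s[1]*e; return (P+Q)/2,np.linalg.norm(P-Q)
def proj(n,P):
    c=calibration(n);T=c["cam_to_world"];q=T[:3,:3].T@(np.asarray(P,float)-T[:3,3])
    r=c["intrinsics"]@[q[0],-q[1],-q[2]]; return r[:2]/r[2]
def snap(n,k=4):
    return np.mean([get_image(n).astype(float) for _ in range(k)],0).astype(np.uint8)
def crop(im,name,x,y,w,h,f):
    cv2.imwrite(name,cv2.resize(im[y:y+h,x:x+w,::-1],None,fx=f,fy=f,interpolation=cv2.INTER_CUBIC))
def mask(im,lo,hi,roi):
    m=cv2.inRange(cv2.cvtColor(im,cv2.COLOR_RGB2HSV),np.array(lo),np.array(hi)); z=np.zeros_like(m)
    x,y,w,h=roi; z[y:y+h,x:x+w]=m[y:y+h,x:x+w]; return z
E
python3 - <<'E'
from h import *
im=cv2.imread("pics/top0.png")[:,:,::-1]
for n,lo,hi,roi,z in (("orange",(5,150,120),(18,255,255),(200,215,80,90),84),("blue",(100,120,60),(130,255,255),(200,215,80,90),84),
  ("red",(0,150,100),(6,255,255),(460,190,40,30),55)):
    m=mask(im,lo,hi,roi); p=cv2.findNonZero(m)
    r=cv2.minAreaRect(p); print(n,len(p),r)
    for q in cv2.boxPoints(r): print(q,at("top",*q,z).round(1))
for n,(u,v),z in (("mat",(358,232),2),("rack",(236,262),20),("stage",(493,230),55),("bottle",(292,165),80),("box",(402,158),32),("jar",(288,320),65),("dish",(251,173),18),("small",(250,345),30)):
    print(n,at("top",u,v,z).round())
a=cv2.resize(im[215:310,190:290],None,fx=4,fy=4,interpolation=cv2.INTER_CUBIC)
b=cv2.resize(im[180:290,455:535],None,fx=4,fy=4,interpolation=cv2.INTER_CUBIC)
o=np.zeros((440,720,3),np.uint8);o[:380,:400]=a;o[:440,400:720]=b
cv2.imwrite("pics/c1.png",o[:,:,::-1])
E
```

```text
orange 273 ((246.74998474121094, 260.25), (6.6679487228393555, 59.81542205810547), 11.309932708740234)
[237.61537 288.9231 ] [412.1 313.   84. ]
[249.34615 230.26924] [557.7 282.7  84. ]
[255.8846 231.5769] [553.6 266.5  84. ]
[244.15382 290.23077] [408.3 297.2  84. ]
blue 386 ((215.74069213867188, 254.19471740722656), (8.776101112365723, 59.69515609741211), 13.626995086669922)
[204.44408 282.16827] [432.2 393.7  84. ]
[218.50826 224.15352] [576.8 359.6  84. ]
[227.03731 226.22116] [570.5 338.3  84. ]
[212.97313 284.2359 ] [426.2 372.9  84. ]
red 40 ((480.0, 202.5), (6.0, 7.0), 0.0)
[477. 206.] [ 603.9 -302.7   55. ]
[477. 199.] [ 622.8 -304.8   55. ]
[483. 199.] [ 622.1 -320.4   55. ]
[483. 206.] [ 603.3 -318.3   55. ]
mat [561.   5.   2.]
rack [490. 327.  20.]
stage [ 538. -337.   55.]
bottle [727. 171.  80.]
box [ 753. -123.   32.]
jar [333. 194.  65.]
dish [733. 285.  18.]
small [278. 292.  30.]
```

View pics/c1.png

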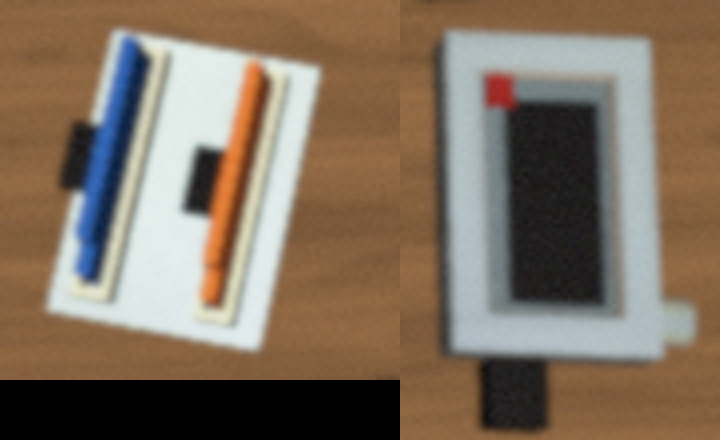

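Request:
drive_tool(
  targets=[
    [[0,0,40,0,0,0,-1],[30,-10,30,0,0,0,-1],[40,-25,10,0,0,0,-1],[40,-30,0,0,0,0,-1],[35,-35,0,0,0,0,-1]],
  ],
)

```text
time_s: 0.6
tool_pos: [429.7, 484.1, 302.3]
orientation: [-3.142, 0.0, 2.691]
ft_force: [0.2, 0.0, -0.1]
finger_gap: 86.8
grasp_force: 0.0
```

The crop shows the orange plate with its grip facing left and its cut-out at the near end (lower left), as expected. The red key is at the pocket's upper-left corner, towards world +x and +y. Next I'll move the arm right to clear the side view.

Request:
drive_tool(
  targets=[
    [[8,-40,0,0,0,0,-1],[8,-40,0,0,0,0,-1],[8,-40,0,0,0,0,-1],[8,-40,0,0,0,0,-1],[8,-40,0,0,0,0,-1]],
  ],
)

```text
time_s: 1.1
tool_pos: [468.2, 283.2, 302.2]
orientation: [-3.141, -0.0, 2.691]
ft_force: [1.3, -0.0, 0.2]
finger_gap: 87.2
grasp_force: 0.0
```

Request:
drive_tool(
  targets=[
    [[8,-40,0,0,0,0,-1],[8,-40,0,0,0,0,-1],[8,-40,0,0,0,0,-1],[8,-40,0,0,0,0,-1],[8,-40,0,0,0,0,-1]],
  ],
)

```text
time_s: 1.6
tool_pos: [508.1, 83.3, 302.4]
orientation: [-3.142, -0.0, 2.691]
ft_force: [0.9, -0.0, -0.5]
finger_gap: 86.5
grasp_force: 0.0
```

Request:
drive_tool(
  targets=[
    [[0,-40,0,0,0,0,-1],[0,-40,0,0,0,0,-1],[0,-40,0,0,0,0,-1]],
  ],
)

```text
time_s: 1.9
tool_pos: [507.7, -36.6, 302.3]
orientation: [-3.141, -0.0, 2.691]
ft_force: [0.5, 0.5, 0.2]
finger_gap: 86.9
grasp_force: 0.0
```

Run:
```python
from h import *
im=snap("side",4); cv2.imwrite("pics/side1.png",im[:,:,::-1])
t=snap("top",4); cv2.imwrite("pics/top1.png",t[:,:,::-1])
crop(im,"pics/c2.png",220,150,200,150,4)
for P in ((482,290,84),(490,327,0),(561,5,2),(538,-337,55)): print(P,proj("side",P))
print(get_state()["tool_pos"],get_state()["q"])
```

```text
(482, 290, 84) [293.22149439 268.41799287]
(490, 327, 0) [284.63055642 296.97225019]
(561, 5, 2) [323.39723092 234.71203612]
(538, -337, 55) [375.81888417 182.23685889]
[508.19875423 -33.57240694 302.31560382] [-0.52333533 -0.00576529  0.50499799  1.69522421  0.00282247  1.45190358
  1.10348165]
```

View pics/c2.png

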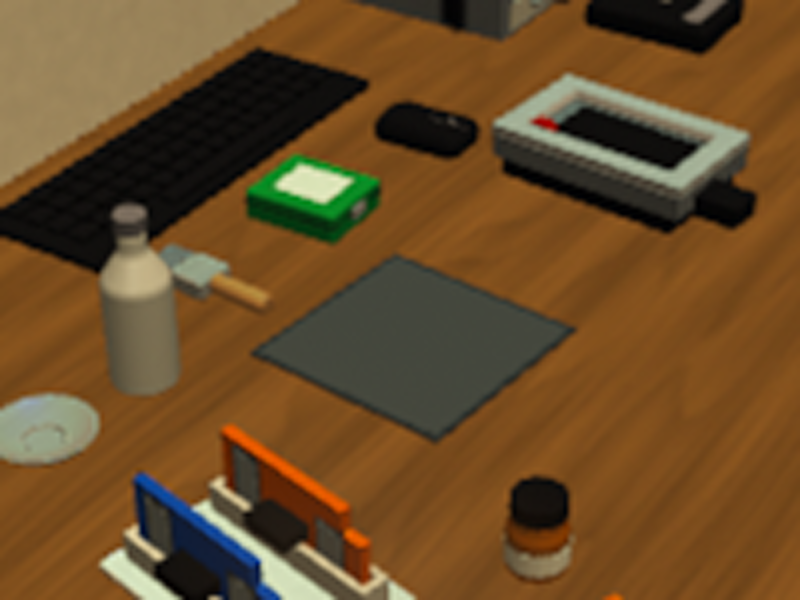

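The side view shows the orange top edge running from (276,257) to its step at (307,277). The stage top corners are near (344,182), (362,169), (407,183) and (391,197), and the mat is clear.

Run:
```python
from h import *
from scipy.optimize import least_squares
def fit(model,top,side,x0):
    def W(p):
        c,s=np.cos(p[3]),np.sin(p[3]); m=np.array(model,float)
        return np.c_[p[0]+c*m[:,0]-s*m[:,1],p[1]+s*m[:,0]+c*m[:,1],p[2]+m[:,2]]
    def f(p,each=(1,1)):
        P=W(p); return np.concatenate([ (proj(n,q)-o)*(w if o is not None else 0) for n,obs,w in (("top",top,each[0]),("side",side,each[1])) for q,o in zip(P,obs) if o is not None]).ravel()
    r=least_squares(f,x0); print(r.x.round(3),"res px",np.abs(r.fun).max().round(2)); 
    print(f(r.x).reshape(-1,2).round(1).tolist())
c1=lambda u,v:np.array([190+u/4-.4,215+v/4-.4]); c1b=lambda u,v:np.array([455+(u-400)/4-.4,180+v/4-.4]); c2=lambda u,v:np.array([220+u/4-.4,150+v/4-.4])
# stage top outer rectangle (x up in image)
fit([(105,66,0),(105,-66,0),(-105,-66,0),(-105,66,0)],[c1b(442,30),c1b(650,38),c1b(662,355),c1b(450,355)],[c2(570,75)*0+c2(495,128) ,c2(570,75),c2(748,133),c2(683,190)],[538,-337,55,0])
# mat, top
fit([(100,100,0),(100,-100,0),(-100,-100,0),(-100,100,0)],[np.array(p) for p in ((321.5,194.5),(395.5,196.5),(394,269),(319,267.5))],[c2(252,352),c2(397,254),c2(576,328),c2(437,440)],[560,5,2,0])
# orange: carrier x points to -X; origin at mid top edge; far end (-75), step (55), tip (75,-20 z)
fit([(-75,0,0),(55,0,0),(75,0,-20)],[c1(256,60),c1(212,262),c1(211,306)],[c2(227,429),c2(349,506),c2(364,534)],[482,290,84,-2.95])
```

```text
[ 5.43725e+02 -3.35906e+02  5.53670e+01 -8.00000e-02] res px 1.31
[[0.6, 0.9], [-0.8, 0.7], [0.2, 1.1], [0.8, -0.8], [-1.2, -0.9], [-1.3, -0.1], [0.3, 0.2], [-0.9, -0.0]]
[ 5.61874e+02  5.74600e+00  2.55600e+00 -8.30000e-02] res px 1.1
[[0.1, -0.4], [0.0, 0.5], [0.9, 1.1], [-0.4, -0.4], [-0.7, 0.3], [-1.1, -0.3], [-0.1, -0.2], [0.4, 0.3]]
[484.296 287.98   87.057  -3.357] res px 1.56
[[-0.1, 0.3], [0.2, 0.9], [0.0, -1.1], [-0.7, -1.3], [-0.5, -0.3], [1.0, 1.6]]
```

Run:
```python
from h import *
from scipy.optimize import least_squares
c1=lambda u,v:np.array([190+u/4-.4,215+v/4-.4])
m=np.array([(95,70),(95,-70),(-95,-70),(-95,70)],float); obs=[c1(115,30),c1(322,67),c1(262,352),c1(47,308)]
def f(p):
    c,s=np.cos(p[2]),np.sin(p[2])
    return np.concatenate([proj("top",(p[0]+c*a-s*b,p[1]+s*a+c*b,8))-o for (a,b),o in zip(m,obs)])
r=least_squares(f,[490,327,-.2]); x,y,t=r.x; print(r.x,np.abs(r.fun).max())
print("slot -40:",x+40*np.sin(t),y-40*np.cos(t))
# line fit on orange masks, both views, at top
im=cv2.imread("pics/top1.png")[:,:,::-1]
k=mask(im,(5,150,120),(18,255,255),(225,215,50,80)); ys=np.arange(233,278)
us=[(np.nonzero(k[v])[0].min(),np.nonzero(k[v])[0].max()) for v in ys]
a=np.polyfit(ys,np.array(us)[:,0]-.5,1)
for v in (233,278):
    print(at("top",np.polyval(a,v),v,84))
```

```text
[ 4.94261428e+02  3.27986765e+02 -2.30653896e-01] 0.4874209833878922
slot -40: 485.116862442464 289.04608093018345
[550.46819012 277.57447741  84.        ]
[438.64121148 306.5613371   84.        ]
```

Request:
drive_tool(
  targets=[
    [[-3,40,0,0,0,4.2,-1],[-3,40,0,0,0,4.2,-1],[-3,40,0,0,0,4.2,-1],[-3,40,0,0,0,0,-1],[-3,40,0,0,0,0,0]],
  ],
)

```text
time_s: 2.8
tool_pos: [492.4, 167.7, 302.5]
orientation: [3.141, -0.0, 2.913]
ft_force: [0.9, 0.6, 0.4]
finger_gap: 83.9
grasp_force: 0.0
```

Request:
drive_tool(
  targets=[
    [[-3,40,0,0,0,0,0],[-3,40,0,0,0,0,0],[-2,42,0,0,0,0,0],[0,0,-40,0,0,0,0],[0,0,-40,0,0,0,0]],
  ],
)

```text
time_s: 3.3
tool_pos: [484.5, 290.2, 221.8]
orientation: [3.14, 0.001, 2.915]
ft_force: [0.1, -0.4, -1.0]
finger_gap: 48.4
grasp_force: 0.0
```

Request:
drive_tool(
  targets=[
    [[0,0,-40,0,0,0,0],[0,0,-40,0,0,0,0],[0,0,-20,0,0,0,0],[0,0,0,0,0,0,0]],
  ],
)

```text
time_s: 3.7
tool_pos: [482.7, 286.8, 119.2]
orientation: [-3.137, -0.004, 2.912]
ft_force: [0.6, 0.3, 0.4]
finger_gap: 43.6
grasp_force: 0.0
```

Run:
```python
from h import *
s=get_state(); print(s["tool_pos"],s["orientation"],s["q"],s["finger_gap"])
t=snap("top",4); cv2.imwrite("pics/top2.png",t[:,:,::-1])
i=snap("side",4)
cv2.imwrite("pics/c3.png",cv2.resize(i[200:330,220:370,::-1],None,fx=4,fy=4,interpolation=cv2.INTER_CUBIC))
print(proj("side",s["tool_pos"]))
```

```text
[482.69095621 286.76357571 119.1793574 ] [-3.13685756 -0.00401087  2.91247643] [-0.8065532   0.2380484   0.21995776  1.81525426 -0.05741936  1.10069187
  0.77543248] 43.55098871863851
[293.21370311 257.89954636]
```

View pics/c3.png

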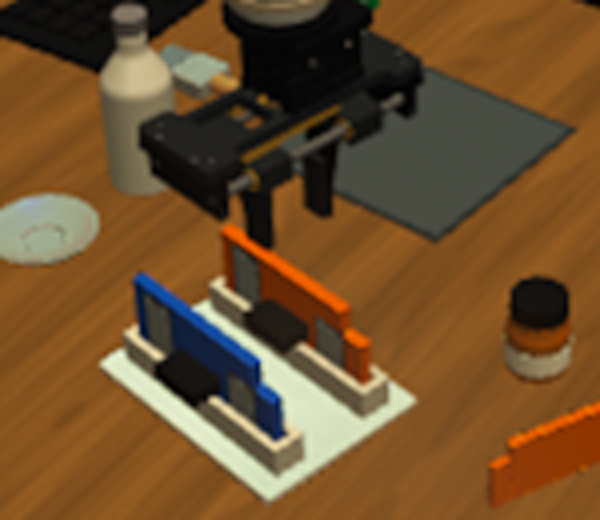

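The fingers hang open on both sides of the orange top edge, with their midpoint at crop (290,226). They're clear of the blue carrier. Descending.

Request:
drive_tool(
  targets=[
    [[1,2,-25,0,0,0,0],[1,0,-20,0,0,0,0],[0,0,-16,0,0,0,0],[0,0,0,0,0,0,0]],
  ],
)

```text
time_s: 4.5
tool_pos: [486.1, 288.3, 59.9]
orientation: [-3.139, -0.002, 2.911]
ft_force: [-0.9, 0.4, 0.7]
finger_gap: 43.6
grasp_force: 0.0
```

Request:
drive_tool(
  targets=[
    [[0,0,0,0,0,0,0.6],[0,0,0,0,0,0,1],[0,0,0,0,0,0,1],[0,0,0,0,0,0,1],[0,0,0,0,0,0,1]],
  ],
  newtons=30,
)

```text
time_s: 5.0
tool_pos: [487.4, 289.2, 62.0]
orientation: [3.141, 0.0, 2.911]
ft_force: [-0.4, -0.6, -0.3]
finger_gap: 11.4
grasp_force: 0.0
```

Request:
drive_tool(
  targets=[
    [[0,0,0,0,0,0,1],[0,0,0,0,0,0,1],[0,0,0,0,0,0,1]],
  ],
  newtons=40,
)

```text
time_s: 5.3
tool_pos: [487.4, 289.3, 61.9]
orientation: [3.141, 0.0, 2.911]
ft_force: [-0.1, -0.4, 3.5]
finger_gap: 9.8
grasp_force: 39.9
```

Request:
drive_tool(
  targets=[
    [[0,0,10,0,0,0,1],[0,0,20,0,0,0,1],[0,0,30,0,0,0,1],[0,0,40,0,0,0,1],[0,0,40,0,0,0,1]],
  ],
)

```text
time_s: 5.8
tool_pos: [486.6, 288.4, 202.8]
orientation: [-3.14, -0.001, 2.91]
ft_force: [1.0, 1.1, -2.7]
finger_gap: 9.5
grasp_force: 39.9
```

Lifted: gap 9.5 mm, grip 40 N. Next I'll carry it over the mat, turning so the grip side faces outward.

Request:
drive_tool(
  targets=[
    [[9,-28,4,0,0,-7.7,1],[9,-28,4,0,0,-7.7,1],[9,-28,4,0,0,-7.7,1],[9,-28,4,0,0,-7.7,1],[9,-28,4,0,0,-7.7,1]],
  ],
)

```text
time_s: 6.3
tool_pos: [532.0, 147.6, 221.9]
orientation: [-3.141, -0.0, 2.233]
ft_force: [-0.2, 0.0, -2.4]
finger_gap: 9.5
grasp_force: 39.9
```

Request:
drive_tool(
  targets=[
    [[9,-28,0,0,0,-7.6,1],[9,-28,0,0,0,-7.6,1],[9,-28,0,0,0,-7.6,1],[9,-28,0,0,0,-7.6,1],[9,-28,0,0,0,-7.6,1]],
  ],
)

```text
time_s: 6.8
tool_pos: [576.9, 7.7, 221.7]
orientation: [-3.141, -0.0, 1.57]
ft_force: [-0.1, -0.2, -3.1]
finger_gap: 9.7
grasp_force: 39.9
```

Request:
drive_tool(
  targets=[
    [[0,0,0,0,-8,0,1],[0,0,0,0,-8,0,1],[0,0,0,0,-8,0,1],[0,0,0,0,-8,0,1],[0,0,0,0,0,0,1]],
  ],
)

```text
time_s: 7.3
tool_pos: [571.1, 8.6, 216.4]
orientation: [2.588, 0.002, 1.576]
ft_force: [-1.5, 0.1, -2.6]
finger_gap: 9.8
grasp_force: 39.9
```

Run:
```python
from h import *
from scipy.spatial.transform import Rotation as R
s=get_state(); print(s["tool_pos"],s["q"],s["finger_gap"],s["grasp_force"]); print(R.from_euler("xyz",s["orientation"]).as_matrix().round(3))
i=snap("side",2)
cv2.imwrite("pics/c4.png",cv2.resize(i[120:290,230:450,::-1],None,fx=3,fy=3,interpolation=cv2.INTER_CUBIC))
```

```text
[571.11733359   8.62199896 216.38165519] [-0.62201953 -0.24403989  0.42172257  2.17254901  0.31807978  0.66594509
 -0.37606565] 9.817766240228869 39.94689883897081
[[-0.005  0.851  0.526]
 [ 1.     0.006  0.001]
 [-0.002  0.526 -0.851]]
```

View pics/c4.png

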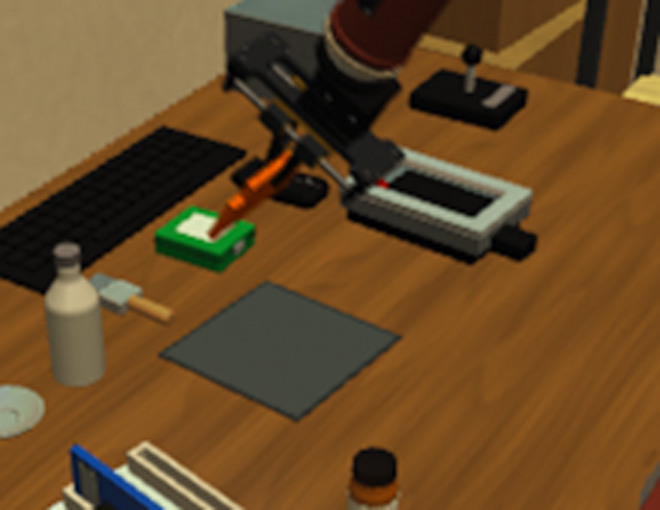

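The plate is tilted about 32°, with its grip side facing up and outward, and everything is clear. Joint 2 is nearing its limit, so I'll move lower and outward before tilting further.

Request:
drive_tool(
  targets=[
    [[5,0,-30,0,0,0,1],[5,0,-30,0,0,0,1],[5,0,-30,0,0,0,1],[0,0,-20,0,0,0,1],[0,0,0,0,0,0,1]],
  ],
)

```text
time_s: 7.9
tool_pos: [592.4, 8.1, 109.4]
orientation: [2.588, 0.006, 1.574]
ft_force: [-0.6, -1.1, -1.5]
finger_gap: 9.9
grasp_force: 39.9
```

Request:
drive_tool(
  targets=[
    [[0,0,0,0,-6,0,1],[0,0,0,0,-6,0,1],[0,0,0,0,-4,0,1],[0,0,0,0,0,0,1]],
  ],
)

```text
time_s: 8.3
tool_pos: [598.4, -4.9, 115.4]
orientation: [2.422, 0.029, 1.547]
ft_force: [-0.2, -0.1, -2.6]
finger_gap: 9.7
grasp_force: 39.9
```

Run:
```python
from h import *
from scipy.spatial.transform import Rotation as R
s=get_state(); print(s["tool_pos"],s["q"],s["ft_force"]); print(R.from_euler("xyz",s["orientation"]).as_matrix().round(3))
```

```text
[598.37244201  -4.85015763 115.35902557] [-0.45345912 -0.06112712  0.29829411  2.36643819  0.89984964  0.19595506
 -0.99568332] [-0.16319262 -0.06310929 -2.64510382]
[[ 0.024  0.752  0.659]
 [ 0.999  0.001 -0.037]
 [-0.029  0.659 -0.752]]
```

Request:
drive_tool(
  targets=[
    [[0,0,-20,0,0,0,1],[0,0,-20,0,0,0,1],[0,0,-15,0,0,0,1],[0,0,0,0,0,0,1]],
  ],
)

```text
time_s: 8.7
tool_pos: [599.7, -6.5, 76.0]
orientation: [2.419, 0.034, 1.544]
ft_force: [0.1, -0.7, -2.7]
finger_gap: 9.5
grasp_force: 39.9
```

Run:
```python
from h import *
from scipy.spatial.transform import Rotation as R
s=get_state(); print(s["tool_pos"],s["q"],s["ft_force"]); print(R.from_euler("xyz",s["orientation"]).as_matrix().round(3))
i=snap("side",2)
cv2.imwrite("pics/c5.png",cv2.resize(i[120:290,230:450,::-1],None,fx=3,fy=3,interpolation=cv2.INTER_CUBIC))
```

```text
[599.6899695   -6.49814435  75.98044903] [-0.34885533  0.03571568  0.20099052  2.39026031  1.53417119  0.13492502
 -1.6480907 ] [ 0.10459099 -0.68899898 -2.68759058]
[[ 0.027  0.75   0.66 ]
 [ 0.999  0.002 -0.043]
 [-0.034  0.661 -0.75 ]]
```

Request:
drive_tool(
  targets=[
    [[10,2,-8,0,3,0,1],[10,2,-8,0,2,0,1],[0,0,-5,0,0,0,1],[0,0,0,0,0,0,1]],
  ],
)

```text
time_s: 9.2
tool_pos: [610.8, -5.6, 61.9]
orientation: [2.468, 0.037, 1.542]
ft_force: [0.3, -1.0, -2.3]
finger_gap: 9.5
grasp_force: 39.9
```

```bash
cat > st.py <<'E'
from h import *
from scipy.spatial.transform import Rotation as R
s=get_state(); print(s["tool_pos"],s["q"].round(3),s["ft_force"].round(1),s["finger_gap"],s["grasp_force"]); print(R.from_euler("xyz",s["orientation"]).as_matrix().round(3))
E
python3 st.py
```

```text
[610.84358684  -5.63999976  61.94977917] [-0.333  0.092  0.191  2.338  1.171  0.132 -1.29 ] [ 0.3 -1.  -2.3] 9.4987028093707 39.94731667684391
[[ 0.029  0.782  0.623]
 [ 0.999  0.001 -0.047]
 [-0.037  0.624 -0.781]]
```

Request:
drive_tool(
  targets=[
    [[0,0,-5,0,0,0,1],[0,0,-4,0,0,0,1],[0,0,-3,0,0,0,1],[0,0,0,0,0,0,1]],
  ],
)

```text
time_s: 9.6
tool_pos: [610.4, -5.5, 49.9]
orientation: [2.467, 0.038, 1.543]
ft_force: [-0.8, -0.4, -1.8]
finger_gap: 9.6
grasp_force: 40.0
```

Request:
drive_tool(
  targets=[
    [[0,0,-2,0,0,0,1],[0,0,0,0,0,0,1]],
  ],
)

```text
time_s: 9.8
tool_pos: [610.9, -6.1, 48.6]
orientation: [2.466, 0.038, 1.542]
ft_force: [-4.9, -1.8, 4.8]
finger_gap: 9.7
grasp_force: 40.0
```

```bash
python3 st.py
```

```text
[610.85220175  -6.0824968   48.61706815] [-0.357  0.122  0.219  2.347  1.467  0.114 -1.591] [-4.9 -1.8  4.8] 9.743058714729052 39.99047144316137
[[ 0.029  0.781  0.624]
 [ 0.999  0.001 -0.047]
 [-0.038  0.625 -0.78 ]]
```

Request:
drive_tool(
  targets=[
    [[0,0,0,0,0,0,0.5],[0,0,0,0,0,0,0.2],[0,0,0,0,0,0,-0.2],[0,0,0,0,0,0,-0.5],[0,0,0,0,0,0,-0.8]],
  ],
)

```text
time_s: 10.3
tool_pos: [609.8, -5.3, 47.0]
orientation: [2.469, 0.037, 1.544]
ft_force: [-0.5, 0.3, -0.6]
finger_gap: 41.9
grasp_force: 0.4
```

Request:
drive_tool(
  targets=[
    [[0,0,0,0,0,0,-1],[0,0,0,0,0,0,-1],[0,0,0,0,0,0,-1],[0,0,0,0,0,0,-1],[0,0,0,0,0,0,-1]],
  ],
)

```text
time_s: 10.8
tool_pos: [609.8, -5.5, 46.9]
orientation: [2.469, 0.037, 1.543]
ft_force: [-0.7, 0.4, -0.9]
finger_gap: 81.3
grasp_force: 0.4
```

```bash
python3 st.py
python3 - <<'E'
from h import *
i=snap("side",2)
cv2.imwrite("pics/c6.png",cv2.resize(i[150:290,240:420,::-1],None,fx=4,fy=4,interpolation=cv2.INTER_CUBIC))
E
```

```text
[609.76565294  -5.47065807  46.94120348] [-0.356  0.124  0.217  2.348  1.471  0.113 -1.596] [-0.7  0.4 -0.9] 81.3233356767672 0.427131406031549
[[ 0.028  0.782  0.622]
 [ 0.999  0.002 -0.046]
 [-0.037  0.623 -0.781]]
```

View pics/c6.png

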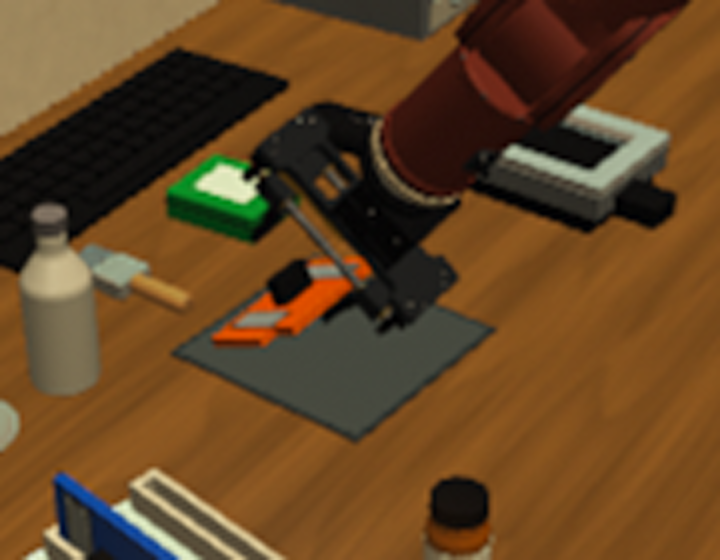

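The plate rests grip-up on the lower finger, inclined, with its far edge on the mat. The finger needs to come out from under it.

Request:
drive_tool(
  targets=[
    [[-6,0,-4,0,0,0,-1],[-8,0,0,0,0,0,-1],[-8,0,0,0,0,0,-1]],
  ],
)

```text
time_s: 11.2
tool_pos: [587.3, -5.4, 43.0]
orientation: [2.469, 0.038, 1.544]
ft_force: [-0.5, -0.4, -0.1]
finger_gap: 86.9
grasp_force: 0.0
```

```bash
python3 st.py
```

```text
[587.28665269  -5.39910352  43.00345821] [-0.325  0.091  0.173  2.397  1.611  0.128 -1.74 ] [-0.5 -0.4 -0.1] 86.94059797936134 0.0
[[ 0.027  0.782  0.622]
 [ 0.999  0.002 -0.046]
 [-0.038  0.623 -0.781]]
```

Request:
drive_tool(
  targets=[
    [[0,0,15,0,0,0,-1],[0,0,30,0,3,0,-1],[0,0,40,0,7,0,-1],[0,0,40,0,7,0,-1],[0,0,40,0,7,0,-1]],
  ],
)

```text
time_s: 11.7
tool_pos: [603.2, -42.1, 115.3]
orientation: [2.577, 0.12, 1.484]
ft_force: [0.9, -1.8, -1.1]
finger_gap: 86.9
grasp_force: 0.0
```

Request:
drive_tool(
  targets=[
    [[0,0,20,0,8,0,-1],[0,0,20,0,7,0,-1],[-30,0,10,0,0,0,-1],[-30,0,0,0,0,0,-1],[0,0,0,0,0,0,-1]],
  ],
)

```text
time_s: 12.2
tool_pos: [543.0, -44.1, 163.4]
orientation: [2.818, 0.141, 1.512]
ft_force: [-0.7, 1.3, -0.6]
finger_gap: 87.1
grasp_force: 0.0
```

```bash
python3 st.py
python3 - <<'E'
from h import *
i=snap("side",4);t=snap("top",4)
cv2.imwrite("pics/side7.png",i[:,:,::-1]);cv2.imwrite("pics/top7.png",t[:,:,::-1])
o=np.zeros((480,760,3),np.uint8)
o[:480,:380]=cv2.resize(t[180:276,316:392],None,fx=5,fy=5,interpolation=cv2.INTER_CUBIC)
o[:480,380:760]=cv2.resize(i[190:286,280:356],None,fx=5,fy=5,interpolation=cv2.INTER_CUBIC)
cv2.imwrite("pics/c7.png",o[:,:,::-1])
E
```

```text
[542.99501381 -44.05064891 163.35416842] [-0.238 -0.06   0.102  2.084  0.27   0.838 -0.324] [-0.7  1.3 -0.6] 87.09456226527826 0.0
[[ 0.058  0.949  0.31 ]
 [ 0.988 -0.011 -0.152]
 [-0.141  0.315 -0.939]]
```

View pics/c7.png

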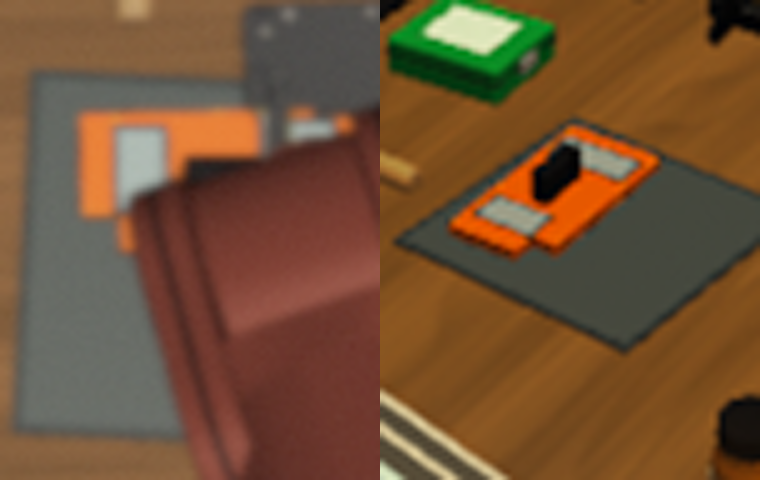

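The carrier lies flat on the mat, grip up. I'll straighten the tool and move it aside so both cameras see the carrier.

Run:
```python
from h import *
from scipy.spatial.transform import Rotation as R
s=get_state(); a=R.from_euler("xyz",s["orientation"]); b=R.from_matrix(np.array([[0,1,0],[1,0,0],[0,0,-1.]]))
print((b*a.inv()).as_rotvec(degrees=True))
```

```text
[ 8.62629995 18.36537155  2.03919448]
```

Request:
drive_tool(
  targets=[
    [[0,-30,30,3,6,0.7,-1],[0,-40,20,3,6,0.7,-1],[0,-40,0,2.6,6.4,0.6,-1],[0,-40,0,0,0,0,-1],[0,-40,0,0,0,0,-1]],
  ],
)

```text
time_s: 13.1
tool_pos: [546.6, -235.6, 211.7]
orientation: [3.141, 0.003, 1.568]
ft_force: [1.2, 0.5, 0.5]
finger_gap: 86.8
grasp_force: 0.0
```

Request:
drive_tool(
  targets=[
    [[0,-40,0,0,0,0,-1],[0,0,0,0,0,0,-1]],
  ],
)

```text
time_s: 13.3
tool_pos: [544.3, -280.3, 212.0]
orientation: [3.141, 0.006, 1.56]
ft_force: [-0.2, -0.9, 0.4]
finger_gap: 87.1
grasp_force: 0.0
```

```bash
python3 st.py
python3 - <<'E'
from h import *
i=snap("side",4);t=snap("top",4)
cv2.imwrite("pics/side8.png",i[:,:,::-1]);cv2.imwrite("pics/top8.png",t[:,:,::-1])
o=np.zeros((480,760,3),np.uint8)
o[:480,:380]=cv2.resize(t[180:276,316:392],None,fx=5,fy=5,interpolation=cv2.INTER_CUBIC)
o[:480,380:760]=cv2.resize(i[190:286,280:356],None,fx=5,fy=5,interpolation=cv2.INTER_CUBIC)
cv2.imwrite("pics/c8.png",o[:,:,::-1])
for n,im in (("top",t),("side",i)):
    roi=(316,180,76,96) if n=="top" else (280,190,76,75)
    k=mask(im,(5,150,90),(18,255,255),roi); cs=cv2.findContours(k,cv2.RETR_EXTERNAL,cv2.CHAIN_APPROX_NONE)[0]
    p=np.vstack(cs); h=cv2.convexHull(p); print(n,cv2.minAreaRect(p), cv2.approxPolyDP(h,2,True).reshape(-1,2).tolist())
E
```

```text
[ 544.26312479 -280.31390545  211.99502079] [ 0.075  0.267  0.395  1.597 -0.1    1.294  0.475] [-0.2 -0.9  0.4] 87.09760488779757 0.0
[[ 0.01   1.     0.001]
 [ 1.    -0.01  -0.006]
 [-0.006  0.001 -1.   ]]
top ((359.9999694824219, 215.5), (55.99999237060547, 26.999996185302734), -0.0) [[387, 203], [387, 229], [340, 229], [332, 221], [332, 203]]
side ((317.5, 227.0), (74.0, 75.0), 90.0) [[355, 197], [355, 264], [280, 264], [280, 194], [286, 190], [344, 190]]
```

View pics/c8.png

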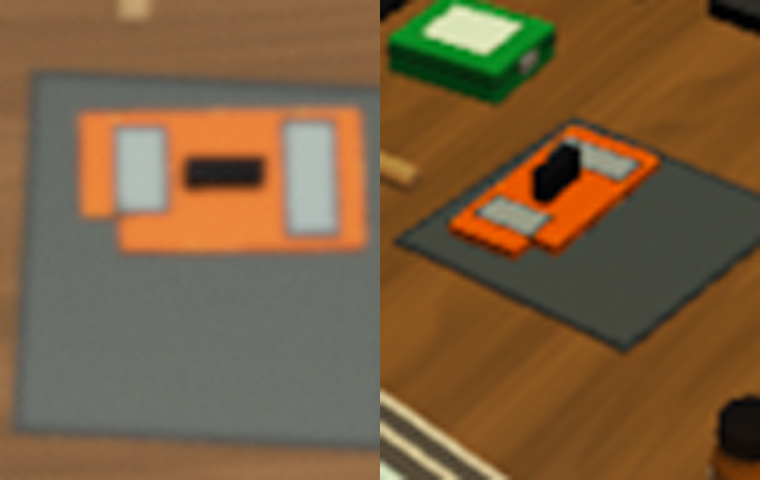

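The crops show the carrier flat and square. The grip is at top crop (224,173), and the cut-out is at the left-near corner, so carrier x points towards world +y.

```bash
cat >> h.py <<'E'
from scipy.optimize import least_squares
def fit(model,obs,x0,free=(0,1,2,3)):
    """model: pts (local); obs: list of (cam,idx,pixel); pose x,y,z,yaw"""
    m=np.array(model,float); x0=np.array(x0,float); fr=list(free)
    def f(v):
        p=x0.copy(); p[fr]=v; c,s=np.cos(p[3]),np.sin(p[3])
        return np.concatenate([proj(n,(p[0]+c*m[i,0]-s*m[i,1],p[1]+s*m[i,0]+c*m[i,1],p[2]+m[i,2]))-o for n,i,o in obs])
    r=least_squares(f,x0[fr],x_scale=[1 if k<3 else .01 for k in fr]); p=x0.copy(); p[fr]=r.x
    return p.round(3),r.fun.reshape(-1,2).round(1).tolist()
E
python3 - <<'E'
from h import *
T=lambda u,v:np.array([316+u/5-.4,180+v/5-.4]); S=lambda u,v:np.array([280+(u-380)/5-.4,190+v/5-.4])
M=[(75,-38,10),(-75,-38,10),(-75,38,10),(55,38,10),(75,18,10),(22,-7,36),(-22,-7,36),(-22,7,36),(22,7,36)]
top=[("top",0,T(79,112)),("top",1,T(360,107)),("top",2,T(367,250)),("top",3,T(118,252)),("top",4,T(80,216))]
bar=[("top",5,T(185,158)),("top",6,T(263,157)),("top",7,T(264,187)),("top",8,T(185,188))]
side=[("side",2,S(658,157)),("side",1,S(570,125)),("side",0,S(449,226))]
for o in (top,bar,side): print(fit(M,o,[600,-5,2,1.57],(0,1,3)))
print(fit(M,top+side,[600,-5,2,1.57]))
# pocket inner corners, top image c1 right part, at z=55: upper-right, lower-right, lower-left
c=lambda u,v:np.array([455+(u-400)/4-.4,180+v/4-.4])
P=[(77.5+3.5,-44,10),(-81,-44,10),(-81,44,10),(105,66,10),(105,-66,10),(-105,-66,10),(-105,66,10)]
po=[("top",0,c(614,76)),("top",1,c(622,315)),("top",2,c(487,313))]; ou=[("top",3,c(442,30)),("top",4,c(650,38)),("top",5,c(662,355)),("top",6,c(450,355))]
c2=lambda u,v:np.array([220+u/4-.4,150+v/4-.4]); so=[("side",3,c2(495,128)),("side",4,c2(570,75)),("side",5,c2(748,133)),("side",6,c2(683,190))]
for o in (po,ou,so): print(fit(P,o,[542,-336,45,-.08],(0,1,3)))
E
```

```text
(array([602.656,  -1.833,   2.   ,   1.541]), [[0.0, 0.3], [-0.2, 0.6], [-0.4, -0.5], [0.3, -0.2], [0.2, -0.2]])
(array([599.869,  -1.28 ,   2.   ,   1.541]), [[-0.6, 0.4], [0.6, 0.4], [0.6, -0.4], [-0.5, -0.4]])
(array([601.229,  -2.989,   2.   ,   1.566]), [[0.2, -0.1], [-0.1, 0.1], [-0.1, -0.0]])
(array([602.206,  -1.867,   2.718,   1.544]), [[0.0, 0.5], [-0.2, 0.6], [-0.3, -0.4], [0.4, -0.0], [0.3, -0.0], [0.1, 0.1], [-0.0, 0.0], [-0.8, -0.4]])
(array([ 5.45434e+02, -3.35334e+02,  4.50000e+01, -8.40000e-02]), [[-0.0, -0.8], [0.5, 0.8], [-0.5, -0.1]])
(array([ 5.45029e+02, -3.35642e+02,  4.50000e+01, -8.00000e-02]), [[0.4, 0.5], [-1.0, 0.3], [-0.0, 0.6], [0.6, -1.3]])
(array([ 5.41096e+02, -3.37065e+02,  4.50000e+01, -7.70000e-02]), [[-0.4, -0.7], [-0.7, 0.1], [1.1, 0.3], [-0.0, 0.1]])
```

Request:
drive_tool(
  targets=[
    [[8,40,0,0,0,0,-0.2],[8,40,0,0,0,0,-0.2],[8,40,0,0,0,0,-0.2],[8,40,0,0,0,0,-0.2],[8,40,0,0,0,0,-0.2]],
  ],
)

```text
time_s: 14.2
tool_pos: [586.2, -71.1, 212.9]
orientation: [3.138, 0.003, 1.569]
ft_force: [0.6, 0.7, 0.1]
finger_gap: 56.8
grasp_force: 0.0
```

Request:
drive_tool(
  targets=[
    [[8,40,0,0,0,0,-0.2],[8,40,0,0,0,0,-0.2],[0,0,-40,0,0,0,-0.2],[0,0,-40,0,0,0,-0.2],[0,0,-40,0,0,0,-0.2]],
  ],
)

```text
time_s: 14.7
tool_pos: [602.1, 7.8, 91.6]
orientation: [3.138, 0.003, 1.57]
ft_force: [1.0, 0.1, -1.0]
finger_gap: 51.9
grasp_force: 0.0
```

Request:
drive_tool(
  targets=[
    [[0,0,-20,0,0,0,-0.2],[0,0,0,0,0,0,-0.2],[0,0,0,0,0,0,-0.2]],
  ],
)

```text
time_s: 15.0
tool_pos: [602.4, 7.0, 73.3]
orientation: [3.139, 0.003, 1.569]
ft_force: [0.8, 1.0, -0.3]
finger_gap: 52.3
grasp_force: 0.0
```

```bash
python3 st.py
```

```text
[602.35849752   6.95981518  73.29304374] [-0.259  0.358  0.208  1.764 -0.081  1.025 -0.023] [ 0.8  1.  -0.3] 52.25166580582594 0.0
[[ 0.002  1.     0.003]
 [ 1.    -0.002 -0.003]
 [-0.003  0.003 -1.   ]]
```

Request:
drive_tool(
  targets=[
    [[-0.5,-9,0,0,0,-1.2,-0.2],[0,0,-30,0,0,0,-0.2],[0,0,-15,0,0,0,-0.2],[0,0,-7,0,0,0,-0.2],[0,0,0,0,0,0,-0.2]],
  ],
)

```text
time_s: 15.5
tool_pos: [601.2, -2.5, 20.1]
orientation: [3.14, 0.003, 1.547]
ft_force: [-0.5, -0.4, 0.0]
finger_gap: 52.3
grasp_force: 0.0
```

```bash
python3 st.py
```

```text
[601.15658172  -2.54759668  20.1325071 ] [-0.24   0.421  0.206  1.803 -0.101  0.926 -0.014] [-0.5 -0.4  0. ] 52.3202318521341 0.0
[[ 0.024  1.     0.001]
 [ 1.    -0.024 -0.003]
 [-0.003  0.001 -1.   ]]
```

Request:
drive_tool(
  targets=[
    [[0,0,-2.5,0,0,0,-0.2],[0,0,-2,0,0,0,-0.2],[0,0,0,0,0,0,0.3],[0,0,0,0,0,0,0.6],[0,0,0,0,0,0,1]],
  ],
  newtons=25,
)

```text
time_s: 16.0
tool_pos: [601.7, -2.4, 16.3]
orientation: [3.139, 0.003, 1.547]
ft_force: [0.3, -0.5, 0.6]
finger_gap: 35.8
grasp_force: 0.0
```

Request:
drive_tool(
  targets=[
    [[0,0,0,0,0,0,1],[0,0,0,0,0,0,1],[0,0,0,0,0,0,1],[0,0,0,0,0,0,1]],
  ],
)

```text
time_s: 16.4
tool_pos: [601.6, -2.4, 16.1]
orientation: [3.139, 0.003, 1.547]
ft_force: [0.5, 0.1, 0.9]
finger_gap: 13.7
grasp_force: 25.0
```

```bash
python3 st.py
```

```text
[601.60828971  -2.44108055  16.0685268 ] [-0.24   0.427  0.206  1.806 -0.103  0.917 -0.013] [0.5 0.1 0.9] 13.726499347787565 25.00100389472209
[[ 0.024  1.     0.003]
 [ 1.    -0.024 -0.003]
 [-0.003  0.003 -1.   ]]
```

Request:
drive_tool(
  targets=[
    [[0,0,15,0,0,0,1],[0,0,35,0,0,0,1],[0,0,45,0,0,0,1],[0,0,40,0,0,0,1]],
  ],
  newtons=35,
)

```text
time_s: 16.8
tool_pos: [601.2, -2.7, 153.7]
orientation: [3.139, 0.003, 1.547]
ft_force: [0.9, 0.2, -2.6]
finger_gap: 13.8
grasp_force: 35.0
```

Request:
drive_tool(
  targets=[
    [[-4.8,-27.8,0,0,0,-7.8,1],[-4.8,-27.8,0,0,0,-7.8,1],[-4.8,-27.8,0,0,0,-7.8,1],[-4.8,-27.8,0,0,0,-7.8,1],[-4.8,-27.8,0,0,0,-7.8,1]],
  ],
)

```text
time_s: 17.3
tool_pos: [577.0, -142.5, 151.9]
orientation: [3.139, 0.003, 0.861]
ft_force: [0.1, -0.3, -3.1]
finger_gap: 13.8
grasp_force: 35.0
```

Request:
drive_tool(
  targets=[
    [[-4.8,-27.8,0,0,0,-7.8,1],[-4.8,-27.8,0,0,0,-7.8,1],[-4.8,-27.8,0,0,0,-7.8,1],[-4.8,-27.8,0,0,0,-7.8,1],[-4.8,-27.8,0,0,0,-7.8,1]],
  ],
)

```text
time_s: 17.8
tool_pos: [553.1, -281.3, 151.9]
orientation: [3.14, 0.003, 0.18]
ft_force: [0.0, 1.1, -2.6]
finger_gap: 13.8
grasp_force: 35.0
```

Request:
drive_tool(
  targets=[
    [[-4.8,-27.8,0,0,0,-7.8,1],[-4.7,-27.7,0,0,0,-7.5,1],[0,0,0,0,0,0,1],[0,0,0,0,0,0,1]],
  ],
)

```text
time_s: 18.2
tool_pos: [543.6, -336.3, 151.5]
orientation: [3.139, 0.003, -0.081]
ft_force: [-0.0, 1.1, -2.6]
finger_gap: 13.6
grasp_force: 35.0
```

```bash
python3 st.py
```

```text
[ 543.60781247 -336.34748087  151.4857948 ] [ 0.004  0.404  0.623  1.607 -0.243  1.213 -0.978] [-0.   1.1 -2.6] 13.609693761871798 34.99848721548915
[[ 0.997 -0.081 -0.003]
 [-0.081 -0.997 -0.002]
 [-0.003  0.002 -1.   ]]
```

Request:
drive_tool(
  targets=[
    [[0,0,-40,0,0,0,1],[0,0,-25,0,0,0,1],[0,0,-9,0,0,0,1],[0,0,0,0,0,0,1],[0,0,0,0,0,0,1]],
  ],
)

```text
time_s: 18.7
tool_pos: [544.9, -336.0, 78.4]
orientation: [3.139, 0.002, -0.08]
ft_force: [-0.2, -0.3, -2.0]
finger_gap: 13.9
grasp_force: 35.0
```

```bash
python3 st.py
python3 - <<'E'
from h import *
i=snap("side",6);t=snap("top",6)
cv2.imwrite("pics/side9.png",i[:,:,::-1]);cv2.imwrite("pics/top9.png",t[:,:,::-1])
o=np.zeros((600,800,3),np.uint8)
a=cv2.resize(t[175:275,455:530],None,fx=5,fy=5,interpolation=cv2.INTER_CUBIC); o[:a.shape[0],:a.shape[1]]=a
b=cv2.resize(i[145:215,335:420],None,fx=5,fy=5,interpolation=cv2.INTER_CUBIC); o[:b.shape[0],375:375+b.shape[1]]=b
cv2.imwrite("pics/c9.png",o[:,:,::-1])
E
```

```text
[ 544.91552072 -335.95484036   78.42020747] [ 0.026  0.474  0.594  1.676 -0.29   1.082 -0.944] [-0.2 -0.3 -2. ] 13.904661192623495 34.99800195917487
[[ 0.997 -0.08  -0.002]
 [-0.08  -0.997 -0.003]
 [-0.002  0.003 -1.   ]]
```

View pics/c9.png

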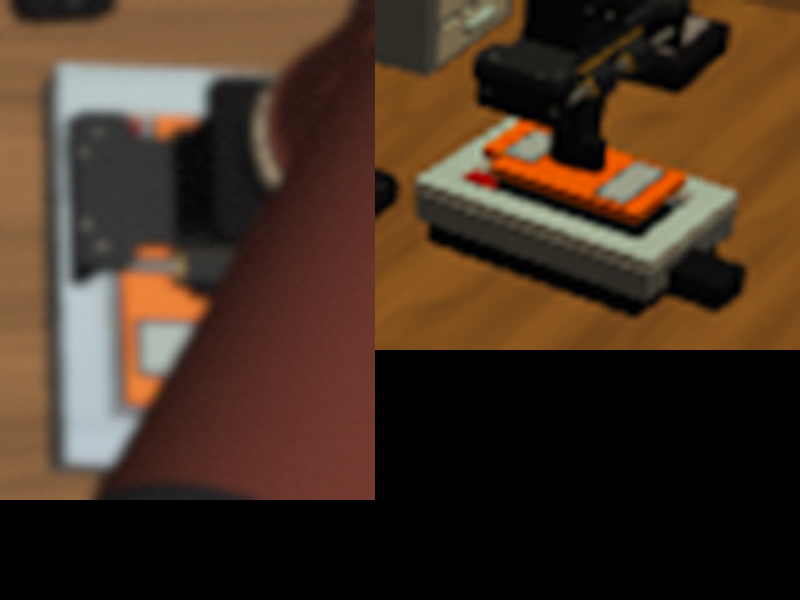

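The side view shows the carrier just above the pocket with its cut-out over the red key. The top view shows the plate's left-near corner at (122,410).

Run:
```python
from h import *
S=lambda u,v:np.array([335+(u-375)/5-.4,145+v/5-.4]); T=lambda u,v:np.array([455+u/5-.4,175+v/5-.4])
M=[(-75,-38,10),(-75,38,10),(55,38,10),(75,18,10)]
print("carrier side",fit(M,[("side",0,S(686,181)),("side",1,S(638,215)),("side",2,S(492,164)),("side",3,S(485,149))],[544,-336,64.4,-.08],(0,1,3)))
for P in M: print("side",(proj("side",np.array([544,-336,64.4])+[P[0]+.08*P[1],P[1]-.08*P[0],10])+.4-[335,145])*5+[375,0])
P=[(105,66,10),(-105,-66,10),(-105,66,10),(105,-66,10)]
print("stage side",fit(P,[("side",0,S(417,183)),("side",1,S(738,190)),("side",2,S(643,262))],[544,-336,45,-.08],(0,1,3)))
print("top corner carrier",at("top",*T(121,409),74.4)-np.array([-75+.08*38,38+.08*75,0]))
print("top stage corners",at("top",*T(56,63),55)-np.array([105+.08*66,66-.08*105,0]),at("top",*T(55,468),55)-np.array([-105+.08*66,66+.08*105,0]))
```

```text
carrier side (array([ 5.39121e+02, -3.32164e+02,  6.44000e+01, -1.07000e-01]), [[0.7, -0.6], [-0.4, 0.3], [-0.2, 0.3], [-0.1, -0.1]])
side [686.36080934 173.129752  ]
side [635.24293146 212.37286886]
side [487.42866043 162.87893593]
side [480.05214087 145.9067028 ]
stage side (array([ 5.44042e+02, -3.37454e+02,  4.50000e+01, -1.00000e-01]), [[-0.6, -0.9], [-0.2, 0.7], [0.8, 0.1]])
top corner carrier [ 540.21766244 -330.29715989   74.4       ]
top stage corners [ 545.74671184 -336.69304665   55.        ] [ 542.68015745 -330.29960036   55.        ]
```

Run:
```python
from h import *
t=cv2.imread("pics/top9.png").astype(float)   # BGR
t0=cv2.imread("pics/top1.png").astype(float)
def edge(sig,lo,hi,thr=None):      # half-level crossing between plateau means
    x=np.arange(lo,hi); s=sig[lo:hi]; a,b=s[:2].mean(),s[-2:].mean(); m=(a+b)/2
    k=np.nonzero((s[:-1]-m)*(s[1:]-m)<=0)[0][0]; return x[k]+(m-s[k])/(s[k+1]-s[k])
# rows crop 290..390 -> v 233..253
for v in range(234,254,3):
    sat=(t[v-1:v+2].mean(0)[:,2]-t[v-1:v+2].mean(0)[:,0])   # R-B
    print(v, [round(sat[u],0) for u in range(462,486)])
print("near")
for u in (481,483,485):
    c=t[:,u-1:u+2].mean(1); print(u,[int(c[v,2]-c[v,0]) for v in range(248,272)])
print("notch far col 486..494")
for u in (487,489,491,493):
    c=t[:,u-1:u+2].mean(1); print(u,[int(c[v,2]-c[v,0]) for v in range(184,206)])
```

```text
234 [np.float64(67.0), np.float64(54.0), np.float64(32.0), np.float64(10.0), np.float64(-3.0), np.float64(-9.0), np.float64(-15.0), np.float64(-17.0), np.float64(-18.0), np.float64(-18.0), np.float64(-18.0), np.float64(-18.0), np.float64(-16.0), np.float64(-13.0), np.float64(-11.0), np.float64(-4.0), np.float64(29.0), np.float64(100.0), np.float64(159.0), np.float64(175.0), np.float64(177.0), np.float64(177.0), np.float64(177.0), np.float64(177.0)]
237 [np.float64(67.0), np.float64(54.0), np.float64(31.0), np.float64(11.0), np.float64(-1.0), np.float64(-8.0), np.float64(-14.0), np.float64(-17.0), np.float64(-19.0), np.float64(-18.0), np.float64(-18.0), np.float64(-18.0), np.float64(-17.0), np.float64(-14.0), np.float64(-10.0), np.float64(-5.0), np.float64(24.0), np.float64(91.0), np.float64(151.0), np.float64(167.0), np.float64(162.0), np.float64(153.0), np.float64(151.0), np.float64(151.0)]
240 [np.float64(69.0), np.float64(58.0), np.float64(35.0), np.float64(13.0), np.float64(0.0), np.float64(-7.0), np.float64(-14.0), np.float64(-18.0), np.float64(-19.0), np.float64(-19.0), np.floa
[... 2078 characters left out ...]
54, 141, 96, 35, 3, -4, -8, -8, -3, 3, 10, 16, 22, 26, 30, 32, 32, 31, 26]
483 [39, 67, 125, 164, 174, 172, 159, 116, 53, 15, 9, 9, 13, 19, 23, 28, 30, 31, 33, 33, 35, 36, 33, 25]
485 [0, 25, 87, 140, 148, 133, 111, 78, 45, 25, 25, 28, 30, 31, 32, 33, 35, 35, 37, 37, 38, 38, 34, 24]
notch far col 486..494
487 [72, 74, 71, 55, 23, -2, -12, -14, -15, -15, -15, -14, -5, 26, 85, 134, 147, 127, 82, 32, 5, 0]
489 [73, 74, 72, 57, 25, -2, -12, -14, -14, -15, -14, -14, -5, 29, 94, 147, 144, 107, 60, 22, 3, 0]
491 [72, 73, 72, 58, 26, -2, -12, -15, -15, -15, -14, -14, -6, 24, 84, 126, 104, 53, 18, 4, 0, 0]
493 [71, 73, 71, 59, 27, 0, -11, -14, -14, -15, -15, -14, -9, 12, 55, 88, 71, 28, 3, 0, -1, -1]
```

Run:
```python
from h import *
far=at("top",490,197.75,74.4); near=at("top",482,255.4,74.4); l1=at("top",478.72,234,74.4); l2=at("top",479.5,252,74.4)
sf=at("top",489,187.8,55)
print("far",far,"near",near,"left",l1,l2,"stagefar",sf)
yaw=np.arctan2(-(l2-l1)[1],-(l2-l1)[0]); print("yaw from left edge",yaw)
R=lambda a:np.array([[np.cos(a),np.sin(a)],[-np.sin(a),np.cos(a)]])
a=-.08
for n,p in (("far",far),("near",near),("l1",l1),("l2",l2),("sf",sf)): print(n,R(a)@(p[:2]-[544,-336]))
# stage left/far edges at z=55; in local frame
for v,u in ((234,463.9),(252,464.4)): print("stage left raw",R(a)@(at("top",u,v,55)[:2]-[544,-336]))
# empty stage from earlier picture top1: pocket edges profile
t=cv2.imread("pics/top0.png").astype(int)
for v in (225,235,245): print("row",v,[int(x) for x in t[v-2:v+3].mean(0).sum(1)[460:525]])
for u in (490,500): print("col",u,[int(x) for x in t[:,u-2:u+3].mean(1).sum(1)[183:275]])
```

```text
far [ 619.00228891 -332.03898369   74.4       ] near [ 470.43422817 -294.56880245   74.4       ] left [ 525.37381052 -292.50147901   74.4       ] [ 479.30958992 -289.29549803   74.4       ] stagefar [ 651.78908868 -339.54314376   55.        ]
yaw from left edge -0.0694860230394213
far [74.44586615  9.94213279]
near [-76.64144836  35.41970227]
l1 [-22.04278845  41.87089371]
l2 [-68.21588713  41.38541293]
sf [107.72749677   5.08212029]
stage left raw [-18.71483998  73.81777713]
stage left raw [-65.61197563  73.73426517]
row 225 [292, 291, 278, 245, 198, 195, 291, 433, 532, 564, 569, 567, 560, 555, 537, 500, 450, 405, 388, 378, 351, 277, 178, 97, 91, 93, 90, 86, 79, 83, 86, 90, 85, 85, 91, 84, 90, 87, 90, 85, 86, 86, 83, 107, 179, 276, 339, 354, 371, 424, 494, 542, 563, 567, 564, 557, 548, 525, 472, 392, 336, 318, 313, 317, 315]
row 235 [278, 274, 267, 247, 199, 181, 268, 403, 510, 557, 569, 571, 567, 565, 550, 523, 468, 416, 391, 384, 360, 297, 194, 118, 95, 90, 82, 93, 87, 85, 90, 91, 94, 89, 88, 93, 85, 88, 88, 90, 91, 91, 85, 92, 147, 235, 309, 343, 362, 408, 472, 531, 560, 564, 569
[... 509 characters left out ...]
, 88, 90, 89, 90, 75, 85, 84, 88, 91, 87, 86, 92, 90, 85, 85, 77, 86, 93, 90, 95, 93, 87, 85, 97, 86, 88, 90, 96, 95, 93, 95, 87, 89, 91, 87, 95, 93, 89, 90, 88, 96, 89, 94, 121, 198, 295, 362, 425, 500, 539, 550, 558, 568, 572, 570, 560, 514, 405, 261, 162, 134, 139, 143, 137]
col 500 [283, 285, 288, 287, 306, 370, 467, 527, 548, 557, 565, 564, 562, 559, 541, 502, 454, 403, 380, 377, 372, 335, 252, 156, 99, 91, 84, 92, 90, 91, 82, 93, 89, 89, 91, 85, 92, 87, 90, 84, 86, 88, 81, 87, 88, 93, 86, 87, 86, 90, 87, 87, 90, 93, 88, 94, 92, 91, 87, 88, 93, 83, 85, 93, 90, 91, 87, 92, 89, 92, 87, 100, 158, 247, 345, 398, 469, 525, 552, 563, 569, 569, 567, 565, 541, 467, 346, 269, 271, 292, 301, 297]
```

Run:
```python
from h import *
R=lambda a:np.array([[np.cos(a),np.sin(a)],[-np.sin(a),np.cos(a)]])
L=lambda u,v,z:(R(-.08)@(at("top",u,v,z)[:2]-[544,-336])).round(1)
for n,ps in dict(outL=[(466.63,225),(466.83,235),(467,245)],outR=[(518.4,225),(518.9,235),(519.4,245)],pL=[(475.46,225),(475.8,235),(476.1,245)],pR=[(509.5,225),(509.77,235),(510.25,245)],
  pFar=[(490,198.27),(500,198.67)],pNear=[(490,258.5),(500,258.9)],oFar=[(490,188.2),(500,188.57)],oNear=[(490,268.4),(500,268.4)]).items():
    print(n,[L(*p,55).tolist() for p in ps])
print("carrier at other z", [ (L(490,197.75,z)[0]+L(482,255.4,z)[0])/2 for z in (71,74.4,78)],[L(478.72,234,z)[1]-38 for z in (71,74.4,78)])
```

```text
outL [[5.3, 66.2], [-21.1, 66.4], [-47.2, 66.6]]
outR [[10.2, -66.9], [-16.2, -66.9], [-42.3, -66.9]]
pL [[6.1, 43.5], [-20.2, 43.4], [-46.4, 43.5]]
pR [[9.3, -44.0], [-17.0, -43.5], [-43.2, -43.6]]
pFar [[79.2, 3.5], [79.1, -22.5]]
pNear [[-80.0, 9.3], [-80.1, -16.0]]
oFar [[106.7, 2.5], [106.7, -23.6]]
oNear [[-105.4, 10.3], [-104.5, -15.0]]
carrier at other z [np.float64(-0.25), np.float64(-1.0999999999999943), np.float64(-2.0500000000000043)] [np.float64(2.799999999999997), np.float64(3.8999999999999986), np.float64(5.0)]
```

With both views compared, the carrier is centred over the pocket to about 1–2 mm: the visible side face explains the apparent +3.6 mm in y. Lowering with a force watch.

Request:
drive_tool(
  targets=[
    [[0,0,-4,0,0,0,1],[0,0,-3,0,0,0,1],[0,0,-2,0,0,0,1],[0,0,-2,0,0,0,1],[0,0,0,0,0,0,1]],
  ],
)

```text
time_s: 19.8
tool_pos: [543.8, -335.8, 65.6]
orientation: [3.139, 0.004, -0.081]
ft_force: [-0.7, 0.3, -1.9]
finger_gap: 13.8
grasp_force: 35.0
```

Run:
```python
from h import *
for k in range(3):
    s=get_state(); print(s["tool_pos"].round(1),s["orientation"].round(4),s["ft_force"].round(1),s["ft_torque"].round(2)); get_image("side")
```

```text
[ 543.8 -335.8   65.6] [ 3.1393  0.0036 -0.0811] [-0.7  0.3 -1.9] [0.01 0.19 0.02]
[ 543.9 -336.    65.8] [ 3.1392  0.0033 -0.0812] [ 0.2  0.1 -2.3] [-0.06  0.21 -0.02]
[ 544. -336.   66.] [ 3.1391e+00  3.1000e-03 -8.1100e-02] [ 0.  -0.2 -2.6] [0.   0.16 0.01]
```

Request:
drive_tool(
  targets=[
    [[0,0,-2,0,0,0,1],[0,0,-1.5,0,0,0,1],[0,0,0,0,0,0,1]],
  ],
)

```text
time_s: 20.25
tool_pos: [544.0, -336.0, 62.3]
orientation: [3.139, 0.003, -0.081]
ft_force: [-0.4, -0.5, -2.5]
finger_gap: 13.7
grasp_force: 35.0
```

Request:
drive_tool(
  targets=[
    [[0,0,-1.5,0,0,0,1],[0,0,0,0,0,0,1]],
  ],
)

```text
time_s: 20.45
tool_pos: [544.0, -336.1, 60.9]
orientation: [3.139, 0.003, -0.081]
ft_force: [-0.2, -0.7, -2.6]
finger_gap: 13.7
grasp_force: 35.0
```

Request:
drive_tool(
  targets=[
    [[0,0,-1.2,0,0,0,1],[0,0,0,0,0,0,1]],
  ],
)

```text
time_s: 20.65
tool_pos: [544.0, -336.1, 59.7]
orientation: [3.139, 0.003, -0.081]
ft_force: [-0.1, -0.7, -1.6]
finger_gap: 13.6
grasp_force: 35.0
```

No side load at all. A little further, until the floor takes the weight.

Request:
drive_tool(
  targets=[
    [[0,0,-0.8,0,0,0,1],[0,0,0,0,0,0,1]],
  ],
)

```text
time_s: 20.85
tool_pos: [544.0, -336.2, 59.1]
orientation: [3.139, 0.003, -0.081]
ft_force: [-0.1, -1.7, -1.2]
finger_gap: 13.9
grasp_force: 35.0
```

Request:
drive_tool(
  targets=[
    [[0,0,-0.6,0,0,0,1],[0,0,0,0,0,0,1]],
  ],
)

```text
time_s: 21.05
tool_pos: [544.1, -336.2, 59.1]
orientation: [3.139, 0.003, -0.081]
ft_force: [-2.2, 0.3, 5.9]
finger_gap: 13.6
grasp_force: 35.0
```

Run:
```python
from h import *
s=get_state(); print(s["tool_pos"].round(1),s["orientation"].round(4),s["ft_force"].round(1),s["ft_torque"].round(2),s["grasp_force"])
```

```text
[ 544.1 -336.2   59.1] [ 3.1392e+00  2.6000e-03 -8.1300e-02] [-2.2  0.3  5.9] [0.17 0.69 0.01] 35.00251061283052
```

The floor is reached at TCP z 59.1 mm, as predicted, with 6 N of load. Releasing and rising.

Request:
drive_tool(
  targets=[
    [[0,0,0,0,0,0,0.4],[0,0,0,0,0,0,0],[0,0,0,0,0,0,0],[0,0,0,0,0,0,0],[0,0,0,0,0,0,0]],
  ],
)

```text
time_s: 21.55
tool_pos: [544.1, -335.9, 58.4]
orientation: [3.139, 0.003, -0.081]
ft_force: [0.2, 0.0, 0.7]
finger_gap: 41.4
grasp_force: 0.0
```

Request:
drive_tool(
  targets=[
    [[0,0,5,0,0,0,0],[0,0,20,0,0,0,0],[0,0,40,0,0,0,0],[0,0,40,0,0,0,0],[0,40,20,0,0,0,0]],
  ],
)

```text
time_s: 22.05
tool_pos: [543.3, -302.0, 187.7]
orientation: [3.134, -0.001, -0.089]
ft_force: [0.7, 0.5, 1.0]
finger_gap: 43.4
grasp_force: 0.0
```

Request:
drive_tool(
  targets=[
    [[0,40,20,0,0,0,0],[0,40,0,0,0,0,0],[0,40,0,0,0,0,0],[0,40,0,0,0,0,0],[0,40,0,0,0,0,0]],
  ],
)

```text
time_s: 22.55
tool_pos: [543.9, -94.5, 204.0]
orientation: [3.139, 0.002, -0.081]
ft_force: [0.9, 0.3, 0.0]
finger_gap: 43.9
grasp_force: 0.0
```

Request:
drive_tool(
  targets=[
    [[0,40,0,0,0,0,0],[0,40,0,0,0,0,0],[0,0,0,0,0,0,0],[0,0,0,0,0,0,0]],
  ],
)

```text
time_s: 22.95
tool_pos: [544.1, -15.2, 203.7]
orientation: [3.139, 0.003, -0.079]
ft_force: [-0.9, -2.1, 0.4]
finger_gap: 43.8
grasp_force: 0.0
```

Run:
```python
from h import *
s=get_state(); print(s["time_s"],s["tool_pos"].round(1),s["ft_force"].round(1),s["grasp_force"],s["finger_gap"])
t=snap("top",6); cv2.imwrite("pics/top10.png",t[:,:,::-1])
R=lambda a:np.array([[np.cos(a),np.sin(a)],[-np.sin(a),np.cos(a)]])
k=mask(t,(5,150,90),(18,255,255),(455,175,75,100)); p=cv2.findNonZero(k)
for q in cv2.boxPoints(cv2.minAreaRect(p)): print(q,(R(-.08)@(at("top",*q,55)[:2]-[544,-336])).round(1))
i=snap("side",4); cv2.imwrite("pics/side10.png",i[:,:,::-1])
```

```text
22.95 [544.1 -15.2 203.7] [-0.9 -2.1  0.4] 0.0 43.78484661902078
[476.46246 201.18677] [70. 39.]
[505.55298 200.35562] [ 75.1 -36.7]
[507.1704  256.96655] [-74.5 -34.3]
[478.0799 257.7977] [-79.3  39.5]
```

Run:
```python
from h import *
t=cv2.imread("pics/top10.png").astype(float); s=t[:,:,2]-t[:,:,0]
R=lambda a:np.array([[np.cos(a),np.sin(a)],[-np.sin(a),np.cos(a)]])
L=lambda u,v:(R(-.08)@(at("top",u,v,55)[:2]-[544,-336])).round(1).tolist()
def cross(x,h=85):
    k=np.nonzero((x[:-1]-h)*(x[1:]-h)<0)[0]; return [float(a+(h-x[a])/(x[a+1]-x[a])) for a in k]
for v in (212,230,246,253):
    c=[q+470 for q in cross(s[v-1:v+2].mean(0)[470:515])]; print("row",v,L(c[0],v),L(c[-1],v))
for u in (481,490,497,503):
    c=[q+193 for q in cross(s[193:264,u-1:u+2].mean(1))]; print("col",u,L(u,c[0]),L(u,c[-1]))
```

```text
row 212 [40.9, 40.2] [43.7, -36.8]
row 230 [-7.0, 40.8] [-4.1, -36.5]
row 246 [-48.8, 40.5] [-46.1, -36.1]
row 253 [-67.0, 40.6] [-64.2, -36.4]
col 481 [76.8, 27.0] [-76.6, 32.0]
col 490 [74.6, 3.7] [-76.4, 9.2]
col 497 [74.7, -14.5] [-76.7, -8.5]
col 503 [74.8, -30.1] [-76.7, -23.7]
```

```bash
python3 -c "
from rig import *
print(job_done())"
```

```text
the job is handed in; nothing more can be done
None
```

The orange carrier is lying released in the stage pocket, cut-out at the red key and about 2 mm off centre in the last top view. The job was handed in at about 24 s, and no verdict was returned.

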